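# Pin a spare reel spool into the spooling stand

## Robot

A 6-joint arm with a two-finger parallel gripper is mounted at the origin on the work surface. World frame = base frame: x ahead of the robot, y to its left, z up, the work surface at z = 0. Lengths are in m, angles in rad, forces in N, time in s.
With the tool pointing down it reaches from about 0.375 to 0.9 m from the base axis. Payload 3.1 kg.
Tool frame: the origin (TCP) lies midway between the tips of the shut fingers; the grasp point (between the pads) lies 19 mm behind it (manip.grasp_offset is the distance from the TCP to the grasp point, in m); z points along the fingers, y is the line along which they close (so a half turn about z gives the same grasp; the last joint's range is limited). The gripper opens to 85 mm and grips with 20 to 120 N. Pads are 22 mm wide; open, the fingers measure 114 mm over their backs; the gripper's body (76 mm by 85 mm) begins 54 mm behind the grasp point. The pads swing forward as they close: fully open they stand 13 mm farther back than shut.
Start: joints at [-1.361, 0.527, 1.433, -0, 1.181, -0.178], TCP at [0.237, -0.578, 0.231] pointing down, gripper open.
Joint ranges: [-3.08, 3.08], [-0.75, 2.2], [0.22, 2.44], [-1.43, 4.57], [0, 2.65], [-2.85, 2.85]. Speed limits (rad/s): [2.79, 2.79, 3.14, 3.14, 3.14, 3.14].

## Interface

Orientations are given as a unit quaternion [x, y, z, w].
In Python, from station import sensors, cams, order, manip gives the robot as it stands.
- The arm moves only by the tool move_arm, never from a script. Its argument "targets" is a list of rows, each an object of numbers: "dx", "dy", "dz": the shift along the world's x, y, z normalised to -1 to 1, where 1 is 25 mm; "rx", "ry", "rz": the turn, a rotation vector about the world's x, y, z normalised to -1 to 1, where 1 is 30 degrees. A call has exactly 10 rows; each row shifts and turns the commanded pose from where the row before left it; what a row does not reach is not made up. A row lasts 1/8 s, in which the tool goes at most 62.5 mm and 10.7 degrees, less where a joint would pass 70% of its speed; a pose out of reach is approached as far as the arm can. A call with a number of a shift or a turn outside -1 to 1 is refused whole. A call with a gripper value outside its range is refused whole. "claw" is the opening in per cent of the stroke, from 0 (shut) to 100 (fully open), set as the call begins (left out, the last holds). The fingers move at their own pace and stop on an object; "newtons" is the grip in N (left out, the last holds). Time passes only in rows, so rows that do not move let the fingers close, or fill a call up. It gives the time, the measured TCP pose, the force, the opening and the grip force at its end, in the units of the state.
- sensors.sense(): the state, without advancing time (a new reading comes with each control period).
- cams.snapshot(name): name is "scene" or "top" or "wrist"; returns the picture (480x640x3 uint8, red, green, blue); there is no depth.
- cams.camera_model(name): a dict with "fx", "fy", "cx", "cy" (pixels), "distortion" ([k1, k2, p1, p2, k3] as OpenCV has them; the pictures are not rectified), "extrinsics" (4x4, takes a point from world to camera coordinates). Camera axes: x right, y down, z forward; pixel columns grow to the right and rows downward; lengths in m; the calibration is good to about 2 mm. A picture is of the moment at which its call begins: read the wrist's pose just before it. camera_model takes no time and is no camera call; for the wrist camera it gives the pose at the moment of the call.
- order.sign_off(): hands the job in; it is judged then, once.
The state is a dict: "t": time; "q": joint angles; "qd": joint speeds; "tau": joint torques, N m; "tcp_pos": TCP position; "tool_rot": TCP orientation; "force": force on the tool from outside, world axes, zero at the start; "ft_torque": the same for the moment, N m; "finger_gap": opening from 0.0 (shut) to 1.0 (fully open); "gripper_force": force on a finger pad.
Only numpy, scipy, OpenCV 4.12 (cv2) and the standard library are available. Lean on these libraries where they do the work, as an engineer would, in place of code of your own. Each camera call takes 0.05 s, during which the arm holds its last target. There are 200 camera calls.

## Task

Draw the spindle out from under the riser, lay it down flat on the open shelf clear of the riser and let go, then pick it up again by its flat handle. Push it through one eye of the stand, through the spool sitting in it and out of the other eye, until the handle's shoulder is fully home against the stand, and let go. Leave the reel, float and torch undisturbed.

Things in the scene. Friction and masses are not known exactly. Their poses are not given: they have to be found in the camera images.
- spindle: Loose spindle, 0.1 kg: round steel shank 115 mm long, 16 mm thick (last 15 mm taper to a 6 mm nose), on a flat black handle 70 long, 30 wide, 16 thick. Origin: on the underside, below the shoulder where shank meets handle; +x to the tip, y across, z up; axis 8 mm above the underside. Starts flat on the shelf (z = 0), handle hidden under the riser, 95 to 110 mm of shank sticking out of its front
- spindle_tip (a point): Tip of the shank, on the axis, 115 mm ahead of the shoulder; axes as the spindle's
- spindle_shoulder (a point): Shoulder of the handle, on the axis (it is wider than the eyes and stops against the stand); axes as the spindle's
- spindle_grip (a point): Middle of the handle, on the axis, 35 mm behind the shoulder; axes as the spindle's
- stand: Fixed spooling stand, same both ways round (spindle may go in from either side). Origin on the shelf under its middle, z up. Base 90 (x) by 80 (y) by 8 mm; two upright plates 70 wide (x), 90 high, 10 thick, square to y, outer faces at y = +40 and -40 mm, each with a round 20 mm eye centred at x = 0, 65 mm above the shelf
- stand_axis (a point): Middle of the line through both eyes, 65 mm above the shelf; axes as the stand's, the line runs along y
- eye_a (a point): Centre of the eye on the outer face at the stand's +y side
- eye_b (a point): Centre of the eye on the outer face at the stand's -y side
- spool: Loose spare reel spool between the stand's plates, lying in a V cradle with its axis along the stand's y: 60 mm diameter, 52 mm wide, with a through bore of 24 mm in line with the eyes. Origin: its centre, y along its axis. Its rim reaches 95 mm above the shelf
- riser: Fixed low beech riser carrying two clear lure boxes. Origin on the shelf 60 mm in front of its front edge; +x points into the riser, z up. Board spans x = 60 to 160, y = -60 to +60 mm, underside 40, top 55 mm above the shelf, on 10 mm side legs, open front and back. Boxes stand from x = 84 mm backwards, up to 115 mm above the shelf
- reel: Bystander: red aluminium reel standing on its end, 54 mm diameter, 70 mm high; origin under its middle
- float: Bystander: green float standing upright, 40 mm diameter, 70 mm high; origin under its middle
- torch: Bystander: black torch lying along its own y, 130 mm long, 40 mm thick, with a small toggle switch on top; origin under its middle
Things that resemble listed ones, but are neither listed nor needed, are in the scene too. What is meant by the spindle is not yellow, and is the smaller of those in its own colour. Leave any pink look-alike of the stand alone.

How it is judged:
On the way, in this order (a step that is already met when the one before it is completed fails the run):
1. the spindle lies flat on the shelf with its handle clear of the riser, let go and at rest ((x of spindle_grip in the frame of riser below 0.03 m or x of spindle_grip in the frame of riser above 0.19 m or y of spindle_grip in the frame of riser above 0.09 m or y of spindle_grip in the frame of riser below -0.09 m) and height (world z) of each of spindle_tip, spindle_grip below 0.02 m and linear speed of spindle below 0.02 m/s and contact force between the fingers and spindle below 0.1 N), for 0.2 s.
2. the spindle is lifted clear of the shelf, held by its handle (height (world z) of spindle_shoulder above 0.03 m and contact force between the fingers and spindle above 0.5 N and distance between the grasp point and spindle_grip below 0.045 m), for 0.1 s.
At the end, for the whole second after the job is handed in: Spindle let go and at rest through both eyes and the spool, either way round: shoulder within 5 mm of the stand's outer face, tip and shoulder within 8 mm of the eye line sideways and in height, axis within 0.12 rad of it; spool at rest, its centre within 12 mm of the eye line's middle (((y of spindle_shoulder in the frame of stand between 0 and 0.045 m and y of spindle_tip in the frame of stand below -0.06 m) or (y of spindle_shoulder in the frame of stand between -0.045 and 0 m and y of spindle_tip in the frame of stand above 0.06 m)) and x of spindle_tip in the frame of stand_axis between -0.008 and 0.008 m and x of spindle_shoulder in the frame of stand_axis between -0.008 and 0.008 m and z of spindle_tip in the frame of stand_axis between -0.008 and 0.008 m and z of spindle_shoulder in the frame of stand_axis between -0.008 and 0.008 m and angle between the x axis of spindle and the y axis of stand, either way round below 0.12 rad and distance between spool and stand_axis below 0.012 m and linear speed of each of spindle, spool below 0.02 m/s and contact force between the fingers and spindle below 0.1 N); the robot touches nothing.
It fails at once if the reel is shifted more than 25 mm or tipped over (distance of reel from where it was at the start of the episode above 0.025 m or angle between reel's own z axis and vertical above 0.5 rad).
It fails at once if the float is shifted more than 25 mm or tipped over (distance of float from where it was at the start of the episode above 0.025 m or angle between float's own z axis and vertical above 0.5 rad).
It fails at once if the torch is shifted more than 25 mm or tipped over (distance of torch from where it was at the start of the episode above 0.025 m or angle between torch's own z axis and vertical above 0.5 rad).
It also fails if it takes over 61 s, if anything falls off the work surface, if the arm or the gripper's body presses on something with over 40 N, if the wrist force passes 120 N, or if a joint passes its speed limit or range.

## Working session

There is one attempt and no reset: what is moved stays moved. The work goes in short steps, Python scripts to look and compute and a tool call to move; the robot and the scene stay as the last step left them, time stands still between calls to the robot, and variables do not carry over. Pictures are saved under pics/ and viewed, at most 10 in all, crops included, and the job is handed in when it is done.

Besides the shell and the picture viewer there is one more tool, called after "Emit:" as name(argument=value, ...), one argument or row to a line, values as JSON. move_arm: Moves the arm, as the interface text tells. Scaled input: -1 to 1 covers 25 mm each way for a shift and 30 degrees each way for a turn. Its arguments: {"type":"object","properties":{"targets":{"type":"array"},"claw":{"type":"number"},"newtons":{"type":"number"}},"required":["targets"]}

```bash
ls; mkdir -p pics
python3 - <<'E'
from station import sensors,cams
import cv2,numpy as np
for n in ("scene","top"):
    im=cams.snapshot(n); cv2.imwrite(f"pics/{n}0.png",im[:,:,::-1])
    m=cams.camera_model(n); print(n,m)
E
```

```text
pics
scene {'fx': 608.1240154167109, 'fy': 608.1240154167109, 'cx': 308.30925834046724, 'cy': 235.26527988229387, 'distortion': array([0.05434174, 0.        , 0.        , 0.        , 0.        ]), 'extrinsics': array([[-0.67178063,  0.74052433,  0.01828961,  0.3356435 ],
       [ 0.52782736,  0.49585995, -0.68958044, -0.2918452 ],
       [-0.51972018, -0.45359303, -0.72397811,  1.59860078],
       [ 0.        ,  0.        ,  0.        ,  1.        ]])}
top {'fx': 551.7727294389624, 'fy': 551.7727294389624, 'cx': 321.0889124187193, 'cy': 249.46555131264762, 'distortion': array([-0.1236309,  0.       ,  0.       ,  0.       ,  0.       ]), 'extrinsics': array([[-2.80568013e-02, -9.99594234e-01, -4.91765464e-03,
         1.03462474e-01],
       [-9.87817995e-01,  2.84788988e-02, -1.52985496e-01,
         5.72086290e-01],
       [ 1.53063469e-01,  5.65464078e-04, -9.88216198e-01,
         1.08162152e+00],
       [ 0.00000000e+00,  0.00000000e+00,  0.00000000e+00,
         1.00000000e+00]])}
```

View pics/scene0.png

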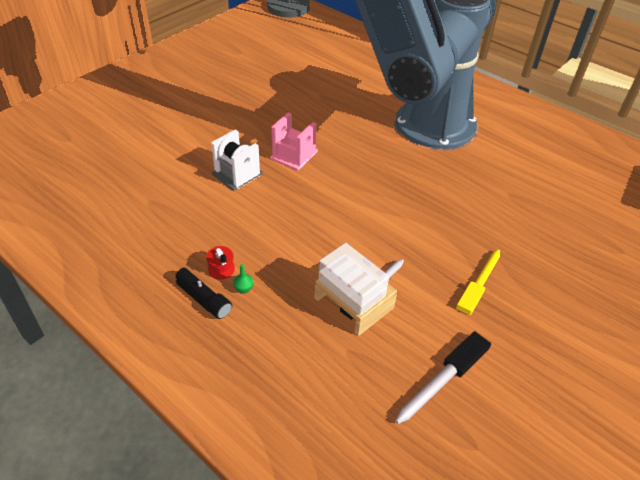

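View pics/top0.png

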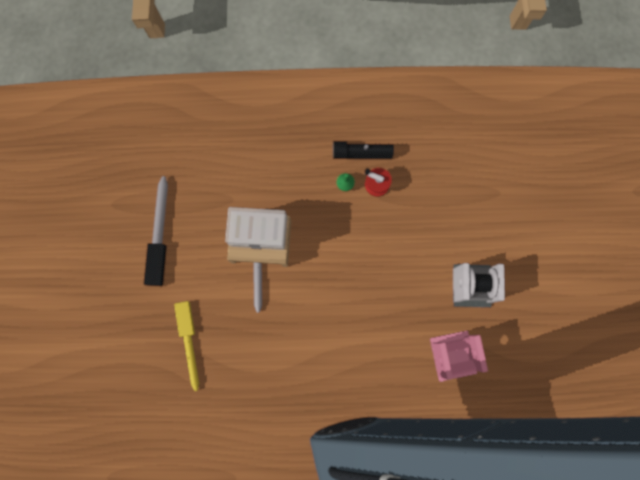

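Possible spindles in the top picture:
- Steel shank coming out of the riser at (258,290).
- Large black-handled one at (158,235), which is the bigger look-alike.
- Yellow one at (188,345), ruled out by colour.

I choose the one under the riser. For the stand I choose the white one at (478,285), not the pink one at (459,355). I'll check both in a close crop.

Run:
```python
import cv2,numpy as np
t=cv2.imread("pics/top0.png");s=cv2.imread("pics/scene0.png")
def crop(im,x,y,w=100,h=75,k=4):
    c=cv2.resize(im[y:y+h,x:x+w],None,fx=k,fy=k,interpolation=cv2.INTER_CUBIC)
    for i in range(0,w,10):
        if (x+i)%20==0: cv2.line(c,(i*k,0),(i*k,6),(255,255,0),1);cv2.putText(c,str(x+i),(i*k,16),0,.35,(255,255,255),1)
    for j in range(0,h):
        if (y+j)%10==0: cv2.line(c,(0,j*k),(6,j*k),(255,255,0),1);cv2.putText(c,str(y+j),(8,j*k+4),0,.35,(255,255,255),1)
    return c
a=np.hstack([crop(t,220,240),crop(t,430,250)])
b=np.hstack([crop(s,320,240),crop(s,190,125)])
cv2.imwrite("pics/crop0.png",np.vstack([a,b]))
```

```text
(no output)
```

View pics/crop0.png

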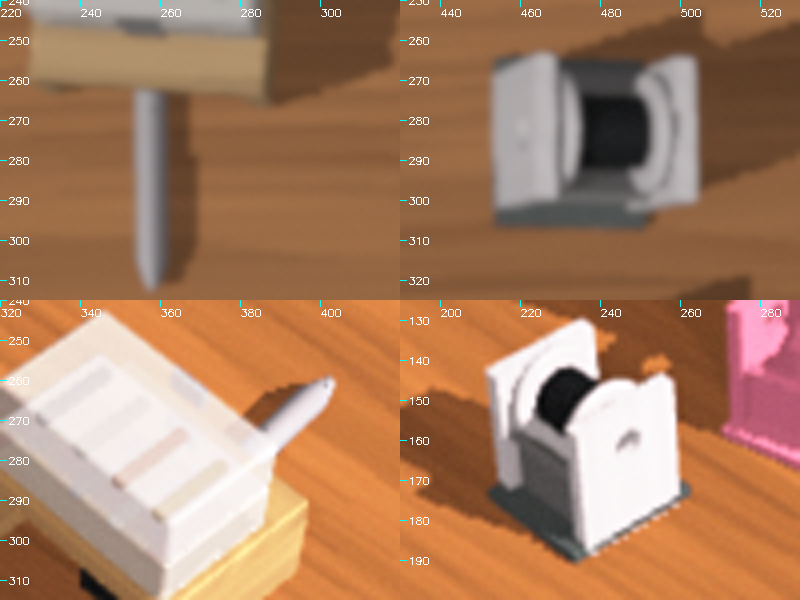

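The crop confirms the choice. In the top view the steel shank runs from the riser front at (257.7,263) to its tip at (257.5,312.5). The white stand with its black spool has plates from (453,265) to (504,301), and its eye in the scene view is at (247,159). Next I fit the poses.

```bash
cat > h.py <<'E'
import numpy as np,cv2
from station import sensors,cams
from scipy.optimize import least_squares
from scipy.spatial.transform import Rotation as R
def proj(m,P):
    E=m["extrinsics"];K=np.array([[m["fx"],0,m["cx"]],[0,m["fy"],m["cy"]],[0,0,1]])
    return cv2.projectPoints(np.float64(P).reshape(-1,3),cv2.Rodrigues(E[:3,:3])[0],E[:3,3],K,np.array(m["distortion"]))[0][:,0]
def back(m,uv,z):
    E=m["extrinsics"];K=np.array([[m["fx"],0,m["cx"]],[0,m["fy"],m["cy"]],[0,0,1]])
    n=cv2.undistortPoints(np.float64(uv).reshape(-1,1,2),K,np.array(m["distortion"]))[:,0]
    d=np.c_[n,np.ones(len(n))]@E[:3,:3]; C=-E[:3,:3].T@E[:3,3]
    return C+d*((z-C[2])/d[:,2])[:,None]
def place(p,L):
    c,s=np.cos(p[2]),np.sin(p[2]);L=np.float64(L)
    return np.c_[p[0]+c*L[:,0]-s*L[:,1],p[1]+s*L[:,0]+c*L[:,1],L[:,2]]
def fit(obs,p0):
    f=lambda p:np.concatenate([(proj(m,place(p,L))-uv).ravel() for m,L,uv in obs])
    r=least_squares(f,p0,loss="soft_l1");return r.x,f(r.x).reshape(-1,2)
E
python3 - <<'E'
from h import *
np.set_printoptions(precision=4,suppress=True)
T=cams.camera_model("top");S=cams.camera_model("scene")
tr=lambda a:np.array(a)/4+[330,250]
tl=lambda a:np.array(a)/4+[220,240]
sr=lambda a:np.array(a)/4+[90,50]
sl=lambda a:np.array(a)/4+[320,165]
mm=lambda a:np.array(a)/1000
p,r=fit([(T,mm([[35,-40,90],[-35,-40,90],[35,30,90],[-35,30,90]]),tr([[697,55],[697,203],[557,52],[557,207]])),
 (S,mm([[35,40,90],[-35,40,90],[0,40,65],[45,40,0],[35,-40,90]]),sr([[573,428],[665,373],[628,438],[576,562],[487,372]]))],[.45,-.25,0])
print("stand",p);print(r.T)
print("tip",back(T,tl([[150,290]]),.008),back(S,sl([[332,378]]),.008))
print("shank",back(T,tl([[152,250],[151,95]]),.008))
print("riserfront z40",back(T,tl([[30,88],[268,98]]),.04))
s=sensors.sense();print(s)
print(R.from_quat(s["tool_rot"]).as_matrix())
E
```

```text
stand [ 0.4943 -0.2318 -0.053 ]
[[ 0.1597  0.9021  0.3458  0.7887  1.2037  2.0064  0.1302 -0.1316 -0.1305]
 [ 0.8276 -0.6725  0.7936 -2.3018  1.5223  1.7314  0.8855  0.4063 -0.8609]]
tip [[0.4517 0.223  0.008 ]] [[0.4514 0.2202 0.008 ]]
shank [[0.4725 0.2217 0.008 ]
 [0.5539 0.2212 0.008 ]]
riserfront z40 [[0.555  0.2797 0.04  ]
 [0.5464 0.1576 0.04  ]]
{'t': 0.1, 'q': array([-1.3605,  0.5284,  1.4338,  0.    ,  1.1814, -0.1785]), 'qd': array([ 0.    , -0.0021, -0.0023, -0.0003,  0.0004, -0.0017]), 'tau': array([  0.0002, -44.3305, -17.8586,  -0.0002,   0.0039,   0.    ]), 'tcp_pos': array([ 0.2368, -0.5777,  0.2304]), 'tool_rot': array([ 0.9812,  0.1932, -0.    , -0.001 ]), 'force': array([ 0.6986,  0.0824, -0.2456]), 'ft_torque': array([0.0196, 0.0009, 0.0354]), 'gripper_force': 0.0, 'finger_gap': 1.0021609890287082}
[[ 0.9254  0.3791 -0.0004]
 [ 0.3791 -0.9254  0.0019]
 [ 0.0004 -0.0019 -1.    ]]
```

Emit:
move_arm(
  targets=[
    {"dx": 0.33,"dy": 1,"rz": -0.0743},
    {"dx": 0.33,"dy": 1,"rz": -0.0743},
    {"dx": 0.33,"dy": 1,"rz": -0.0743},
    {"dx": 0.33,"dy": 1,"rz": -0.0743},
    {"dx": 0.33,"dy": 1,"rz": -0.0743},
    {"dx": 0.33,"dy": 1,"rz": -0.0743},
    {"dx": 0.33,"dy": 1,"rz": -0.0743},
    {"dx": 0.33,"dy": 1,"rz": -0.0743},
    {"dx": 0.33,"dy": 1,"rz": -0.0743},
    {"dx": 0.33,"dy": 1,"rz": -0.0743},
  ],
  claw=100,
  newtons=40,
)

```text
schema error: expected keys dx, dy, dz, rx, ry, rz
```

Emit:
move_arm(
  targets=[
    {"dx": 0.33,"dy": 1},
    {"dx": 0.33,"dy": 1},
    {"dx": 0.33,"dy": 1},
    {"dx": 0.33,"dy": 1},
    {"dx": 0.33,"dy": 1},
    {"dx": 0.33,"dy": 1},
    {"dx": 0.33,"dy": 1},
    {"dx": 0.33,"dy": 1},
    {"dx": 0.33,"dy": 1},
    {"dx": 0.33,"dy": 1},
  ],
)

```text
schema error: expected keys dx, dy, dz, rx, ry, rz
```

Emit:
move_arm(
  targets=[
    {"dx": 0.33,"dy": 1},
    {"dx": 0.33,"dy": 1},
    {"dx": 0.33,"dy": 1},
    {"dx": 0.33,"dy": 1},
    {"dx": 0.33,"dy": 1},
    {"dx": 0.33,"dy": 1},
    {"dx": 0.33,"dy": 1},
    {"dx": 0.33,"dy": 1},
    {"dx": 0.33,"dy": 1},
    {"dx": 0.33,"dy": 1},
  ],
  claw=60,
)

```text
schema error: expected keys dx, dy, dz, rx, ry, rz
```

Emit:
move_arm(
  targets=[
    {"dx": 0.33,"dy": 1,"dz": 0,"rx": 0,"ry": 0,"rz": -0.0743},
    {"dx": 0.33,"dy": 1,"dz": 0,"rx": 0,"ry": 0,"rz": -0.0743},
    {"dx": 0.33,"dy": 1,"dz": 0,"rx": 0,"ry": 0,"rz": -0.0743},
    {"dx": 0.33,"dy": 1,"dz": 0,"rx": 0,"ry": 0,"rz": -0.0743},
    {"dx": 0.33,"dy": 1,"dz": 0,"rx": 0,"ry": 0,"rz": -0.0743},
    {"dx": 0.33,"dy": 1,"dz": 0,"rx": 0,"ry": 0,"rz": -0.0743},
    {"dx": 0.33,"dy": 1,"dz": 0,"rx": 0,"ry": 0,"rz": -0.0743},
    {"dx": 0.33,"dy": 1,"dz": 0,"rx": 0,"ry": 0,"rz": -0.0743},
    {"dx": 0.33,"dy": 1,"dz": 0,"rx": 0,"ry": 0,"rz": -0.0743},
    {"dx": 0.33,"dy": 1,"dz": 0,"rx": 0,"ry": 0,"rz": -0.0743},
  ],
  claw=100,
  newtons=40,
)

```text
t: 1.35
tcp_pos: [0.3195, -0.3272, 0.2311]
tool_rot: [1.0, -0.001, -0.0, -0.0]
force: [0.3, -0.9, -0.4]
finger_gap: 1.004
gripper_force: 0.0
```

Emit:
move_arm(
  targets=[
    {"dx": 0.33,"dy": 1,"dz": 0,"rx": 0,"ry": 0,"rz": 0},
    {"dx": 0.33,"dy": 1,"dz": 0,"rx": 0,"ry": 0,"rz": 0},
    {"dx": 0.33,"dy": 1,"dz": 0,"rx": 0,"ry": 0,"rz": 0},
    {"dx": 0.33,"dy": 1,"dz": 0,"rx": 0,"ry": 0,"rz": 0},
    {"dx": 0.33,"dy": 1,"dz": 0,"rx": 0,"ry": 0,"rz": 0},
    {"dx": 0.33,"dy": 1,"dz": 0,"rx": 0,"ry": 0,"rz": 0},
    {"dx": 0.33,"dy": 1,"dz": 0,"rx": 0,"ry": 0,"rz": 0},
    {"dx": 0.33,"dy": 1,"dz": 0,"rx": 0,"ry": 0,"rz": 0},
    {"dx": 0.33,"dy": 1,"dz": 0,"rx": 0,"ry": 0,"rz": 0},
    {"dx": 0.33,"dy": 1,"dz": 0,"rx": 0,"ry": 0,"rz": 0},
  ],
)

```text
t: 2.6
tcp_pos: [0.4019, -0.0774, 0.2312]
tool_rot: [1.0, -0.0, -0.0, -0.0]
force: [0.5, 1.1, 0.4]
finger_gap: 0.998
gripper_force: 0.0
```

Emit:
move_arm(
  targets=[
    {"dx": 0.33,"dy": 1,"dz": 0,"rx": 0,"ry": 0,"rz": 0},
    {"dx": 0.33,"dy": 1,"dz": 0,"rx": 0,"ry": 0,"rz": 0},
    {"dx": 0.33,"dy": 1,"dz": 0,"rx": 0,"ry": 0,"rz": 0},
    {"dx": 0.33,"dy": 1,"dz": 0,"rx": 0,"ry": 0,"rz": 0},
    {"dx": 0.33,"dy": 1,"dz": 0,"rx": 0,"ry": 0,"rz": 0},
    {"dx": 0.33,"dy": 1,"dz": 0,"rx": 0,"ry": 0,"rz": 0},
    {"dx": 0.33,"dy": 1,"dz": 0,"rx": 0,"ry": 0,"rz": 0},
    {"dx": 0.33,"dy": 1,"dz": 0,"rx": 0,"ry": 0,"rz": 0},
    {"dx": 0.33,"dy": 1,"dz": 0,"rx": 0,"ry": 0,"rz": 0},
    {"dx": 0.33,"dy": 1,"dz": 0,"rx": 0,"ry": 0,"rz": 0},
  ],
  claw=60,
)

```text
t: 3.85
tcp_pos: [0.4843, 0.1725, 0.231]
tool_rot: [1.0, -0.0, -0.0, 0.0]
force: [0.2, -0.9, 0.6]
finger_gap: 0.601
gripper_force: 0.0
```

Emit:
move_arm(
  targets=[
    {"dx": 0.31,"dy": 0.98,"dz": -0.5,"rx": 0,"ry": 0,"rz": 0},
    {"dx": 0.31,"dy": 0.98,"dz": -0.9,"rx": 0,"ry": 0,"rz": 0},
    {"dx": 0,"dy": 0,"dz": -1,"rx": 0,"ry": 0,"rz": 0},
    {"dx": 0,"dy": 0,"dz": -1,"rx": 0,"ry": 0,"rz": 0},
    {"dx": 0,"dy": 0,"dz": -1,"rx": 0,"ry": 0,"rz": 0},
    {"dx": 0,"dy": 0,"dz": -1,"rx": 0,"ry": 0,"rz": 0},
    {"dx": 0,"dy": 0,"dz": -1,"rx": 0,"ry": 0,"rz": 0},
    {"dx": 0,"dy": 0,"dz": -1,"rx": 0,"ry": 0,"rz": 0},
    {"dx": 0,"dy": 0,"dz": -1,"rx": 0,"ry": 0,"rz": 0},
    {"dx": 0,"dy": 0,"dz": -0.6,"rx": 0,"ry": 0,"rz": 0},
  ],
)

```text
t: 5.1
tcp_pos: [0.4993, 0.2205, 0.0049]
tool_rot: [1.0, -0.0, -0.001, 0.0]
force: [0.2, 0.5, 0.3]
finger_gap: 0.599
gripper_force: 0.0
```

Emit:
move_arm(
  targets=[
    {"dx": 0,"dy": 0,"dz": -0.08,"rx": 0,"ry": 0,"rz": 0},
    {"dx": 0,"dy": 0,"dz": 0,"rx": 0,"ry": 0,"rz": 0},
    {"dx": 0,"dy": 0,"dz": 0,"rx": 0,"ry": 0,"rz": 0},
    {"dx": 0,"dy": 0,"dz": 0,"rx": 0,"ry": 0,"rz": 0},
    {"dx": 0,"dy": 0,"dz": 0,"rx": 0,"ry": 0,"rz": 0},
    {"dx": 0,"dy": 0,"dz": 0,"rx": 0,"ry": 0,"rz": 0},
    {"dx": 0,"dy": 0,"dz": 0,"rx": 0,"ry": 0,"rz": 0},
    {"dx": 0,"dy": 0,"dz": 0,"rx": 0,"ry": 0,"rz": 0},
    {"dx": 0,"dy": 0,"dz": 0,"rx": 0,"ry": 0,"rz": 0},
    {"dx": 0,"dy": 0,"dz": 0,"rx": 0,"ry": 0,"rz": 0},
  ],
  claw=0,
  newtons=40,
)

```text
t: 6.35
tcp_pos: [0.5003, 0.2208, 0.0047]
tool_rot: [1.0, -0.0, 0.0, -0.0]
force: [-0.2, -0.8, 6.1]
finger_gap: 0.163
gripper_force: 40.4
```

Emit:
move_arm(
  targets=[
    {"dx": -0.2,"dy": 0,"dz": 0,"rx": 0,"ry": 0,"rz": 0},
    {"dx": -0.5,"dy": 0,"dz": 0,"rx": 0,"ry": 0,"rz": 0},
    {"dx": -0.6,"dy": 0,"dz": 0,"rx": 0,"ry": 0,"rz": 0},
    {"dx": -0.6,"dy": 0,"dz": 0,"rx": 0,"ry": 0,"rz": 0},
    {"dx": -0.6,"dy": 0,"dz": 0,"rx": 0,"ry": 0,"rz": 0},
    {"dx": -0.6,"dy": 0,"dz": 0,"rx": 0,"ry": 0,"rz": 0},
    {"dx": -0.6,"dy": 0,"dz": 0,"rx": 0,"ry": 0,"rz": 0},
    {"dx": -0.6,"dy": 0,"dz": 0,"rx": 0,"ry": 0,"rz": 0},
    {"dx": -0.6,"dy": 0,"dz": 0,"rx": 0,"ry": 0,"rz": 0},
    {"dx": -0.3,"dy": 0,"dz": 0,"rx": 0,"ry": 0,"rz": 0},
  ],
)

```text
t: 7.6
tcp_pos: [0.3688, 0.2207, 0.0047]
tool_rot: [1.0, 0.0, 0.0, -0.0]
force: [3.5, 0.6, 4.7]
finger_gap: 0.166
gripper_force: 40.4
```

```bash
cat > tv.py <<'E'
import sys,cv2,numpy as np
from station import cams
n,cam,x,y,w,k=sys.argv[1],sys.argv[2],*map(int,sys.argv[3:7])
im=cams.snapshot(cam)[:,:,::-1];h=w*3//4
c=cv2.resize(im[y:y+h,x:x+w],None,fx=k,fy=k,interpolation=cv2.INTER_CUBIC)
for i in range(w):
    if (x+i)%20==0: cv2.line(c,(i*k,0),(i*k,6),(255,255,0),1);cv2.putText(c,str(x+i),(i*k,16),0,.35,(255,255,255),1)
for j in range(h):
    if (y+j)%20==0: cv2.line(c,(0,j*k),(6,j*k),(255,255,0),1);cv2.putText(c,str(y+j),(8,j*k+4),0,.35,(255,255,255),1)
cv2.imwrite(f"pics/{n}.png",c)
E
python3 tv.py pull scene 300 190 200 4
```

```text
(no output)
```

View pics/pull.png

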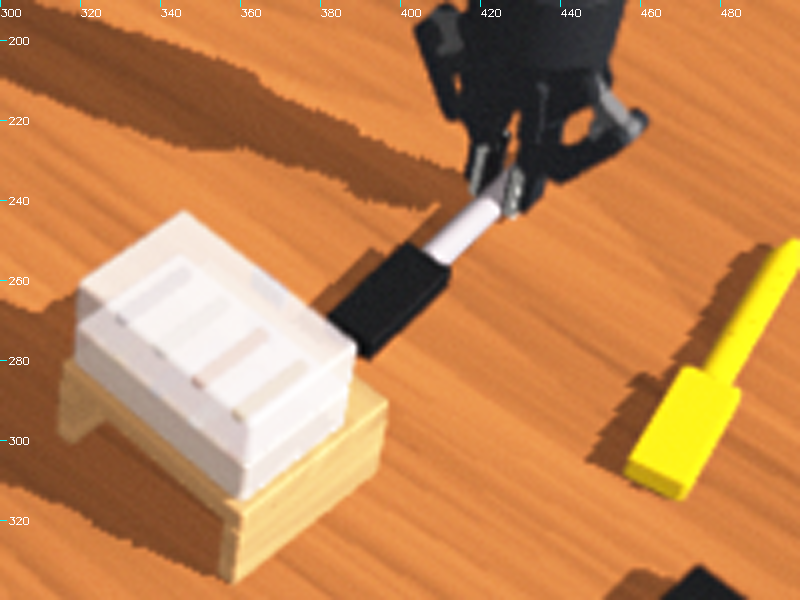

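The handle is clear of the riser, with its shoulder near (408,255), and it lies flat with the fingers on the shank. Next I release and rise.

Emit:
move_arm(
  targets=[
    {"dx": 0,"dy": 0,"dz": 0,"rx": 0,"ry": 0,"rz": 0},
    {"dx": 0,"dy": 0,"dz": 0,"rx": 0,"ry": 0,"rz": 0},
    {"dx": 0,"dy": 0,"dz": 0,"rx": 0,"ry": 0,"rz": 0},
    {"dx": 0,"dy": 0,"dz": 0,"rx": 0,"ry": 0,"rz": 0},
    {"dx": 0,"dy": 0,"dz": 0.8,"rx": 0,"ry": 0,"rz": 0},
    {"dx": 0,"dy": 0,"dz": 1,"rx": 0,"ry": 0,"rz": 0},
    {"dx": 0,"dy": 0,"dz": 1,"rx": 0,"ry": 0,"rz": 0},
    {"dx": 0,"dy": 0,"dz": 1,"rx": 0,"ry": 0,"rz": 0},
    {"dx": 0,"dy": 0,"dz": 1,"rx": 0,"ry": 0,"rz": 0},
    {"dx": 0,"dy": 0,"dz": 1,"rx": 0,"ry": 0,"rz": 0},
  ],
  claw=65,
)

```text
t: 8.9
tcp_pos: [0.3695, 0.2205, 0.15]
tool_rot: [1.0, -0.0, -0.0, 0.0]
force: [0.2, -1.1, -0.2]
finger_gap: 0.648
gripper_force: 0.0
```

```bash
python3 tv.py laid top 190 230 200 4
python3 - <<'E'
from station import cams,sensors
import cv2
m=cams.camera_model("wrist");print(m)
cv2.imwrite("pics/wr1.png",cams.snapshot("wrist")[:,:,::-1])
print(sensors.sense()["tcp_pos"])
E
```

```text
{'fx': 408.63515743504973, 'fy': 408.63515743504973, 'cx': 326.566925196645, 'cy': 246.45199045003312, 'distortion': array([-0.07946051,  0.        ,  0.        ,  0.        ,  0.        ]), 'extrinsics': array([[ 6.10073881e-04, -9.99999202e-01, -1.10629100e-03,
         2.21372263e-01],
       [-9.56658658e-01, -9.05796429e-04,  2.91210220e-01,
         3.43034474e-01],
       [-2.91210990e-01,  8.80683115e-04, -9.56658447e-01,
         4.14015339e-01],
       [ 0.00000000e+00,  0.00000000e+00,  0.00000000e+00,
         1.00000000e+00]])}
[0.37113396 0.22109227 0.15121555]
```

View pics/laid.png

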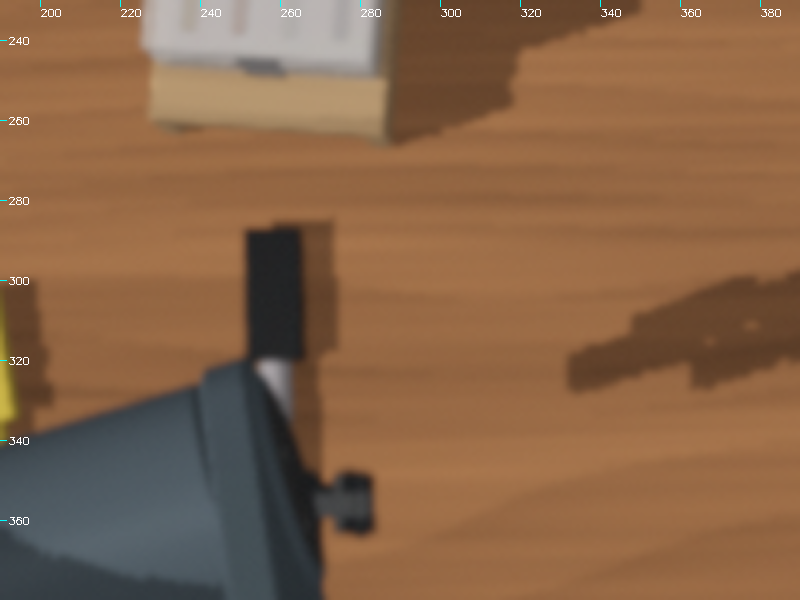

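The handle lies flat and free in front of the riser, with corners at about (251.5,287.5), (265.3,287.3), (265.8,319.5) and (252,320).

Run:
```python
from h import *
np.set_printoptions(precision=4,suppress=True)
T=cams.camera_model("top")
P=back(T,np.array([[246,230],[301,229],[303,359],[248,360]])/4+[190,230],.016)
print(P, P.mean(0)); d=(P[2]+P[3]-P[0]-P[1])/2; print(np.linalg.norm(d),np.degrees(np.arctan2(d[1],d[0])))
E=np.array([[ 6.10073881e-04, -9.99999202e-01, -1.10629100e-03,0.221372263],[-9.56658658e-01, -9.05796429e-04,  2.91210220e-01,0.343034474],[-2.91210990e-01,  8.80683115e-04, -9.56658447e-01,0.414015339],[0,0,0,1]])
W=cams.camera_model("wrist");W["extrinsics"]=E
im=cv2.imread("pics/wr1.png"); m=(im.max(2)<60).astype(np.uint8)
n,l,st,c=cv2.connectedComponentsWithStats(m)
for i in range(1,n):
    if st[i,4]>400:
        pts=np.argwhere(l==i)[:,::-1].astype(np.float32)
        q=cv2.boxPoints(cv2.minAreaRect(pts)); print(st[i],q.round(1).tolist())
        if st[i,1]>0: print(back(W,q,.016))
```

```text
[[0.5034 0.2339 0.016 ]
 [0.5032 0.2052 0.016 ]
 [0.436  0.2052 0.016 ]
 [0.4362 0.2336 0.016 ]] [0.4697 0.2195 0.016 ]
0.06718526147512732 -179.88683987892736
[   0    0   32   33 1043] [[-0.0, 0.0], [31.0, 0.0], [31.0, 32.0], [0.0, 32.0]]
[ 304   29   46  111 4890] [[304.0, 29.0], [349.0, 29.0], [349.0, 139.0], [304.0, 139.0]]
[[0.5065 0.2359 0.016 ]
 [0.5065 0.2075 0.016 ]
 [0.4382 0.2066 0.016 ]
 [0.4382 0.2367 0.016 ]]
[    0   309   640   171 48278] [[-0.0, 309.0], [639.0, 309.0], [639.0, 479.0], [0.0, 479.0]]
[[ 0.3105  0.4839  0.016 ]
 [ 0.3114 -0.0274  0.016 ]
 [ 0.1283 -0.081   0.016 ]
 [ 0.125   0.5411  0.016 ]]
```

Emit:
move_arm(
  targets=[
    {"dx": 0.81,"dy": 0,"dz": -0.4,"rx": 0,"ry": 0,"rz": 0},
    {"dx": 0.81,"dy": 0,"dz": -0.4,"rx": 0,"ry": 0,"rz": 0},
    {"dx": 0.81,"dy": 0,"dz": -0.4,"rx": 0,"ry": 0,"rz": 0},
    {"dx": 0.81,"dy": 0,"dz": -0.4,"rx": 0,"ry": 0,"rz": 0},
    {"dx": 0.81,"dy": 0,"dz": -0.4,"rx": 0,"ry": 0,"rz": 0},
    {"dx": 0,"dy": 0,"dz": -1,"rx": 0,"ry": 0,"rz": 0},
    {"dx": 0,"dy": 0,"dz": -1,"rx": 0,"ry": 0,"rz": 0},
    {"dx": 0,"dy": 0,"dz": -1,"rx": 0,"ry": 0,"rz": 0},
    {"dx": 0,"dy": 0,"dz": -0.7,"rx": 0,"ry": 0,"rz": 0},
    {"dx": 0,"dy": 0,"dz": -0.25,"rx": 0,"ry": 0,"rz": 0},
  ],
)

```text
t: 10.25
tcp_pos: [0.471, 0.2204, -0.0013]
tool_rot: [1.0, -0.0, -0.001, 0.0]
force: [-0.1, -0.3, -0.2]
finger_gap: 0.649
gripper_force: 0.0
```

Emit:
move_arm(
  targets=[
    {"dx": 0,"dy": 0,"dz": 0,"rx": 0,"ry": 0,"rz": 0},
    {"dx": 0,"dy": 0,"dz": 0,"rx": 0,"ry": 0,"rz": 0},
    {"dx": 0,"dy": 0,"dz": 0,"rx": 0,"ry": 0,"rz": 0},
    {"dx": 0,"dy": 0,"dz": 0,"rx": 0,"ry": 0,"rz": 0},
    {"dx": 0,"dy": 0,"dz": 0,"rx": 0,"ry": 0,"rz": 0},
    {"dx": 0,"dy": 0,"dz": 0,"rx": 0,"ry": 0,"rz": 0},
    {"dx": 0,"dy": 0,"dz": 0,"rx": 0,"ry": 0,"rz": 0},
    {"dx": 0,"dy": 0,"dz": 0,"rx": 0,"ry": 0,"rz": 0},
    {"dx": 0,"dy": 0,"dz": 0,"rx": 0,"ry": 0,"rz": 0},
    {"dx": 0,"dy": 0,"dz": 0,"rx": 0,"ry": 0,"rz": 0},
  ],
  claw=0,
  newtons=60,
)

```text
t: 11.5
tcp_pos: [0.4716, 0.2208, 0.001]
tool_rot: [1.0, -0.0, 0.0, -0.0]
force: [-0.2, 0.7, 4.8]
finger_gap: 0.333
gripper_force: 61.4
```

Emit:
move_arm(
  targets=[
    {"dx": 0,"dy": 0,"dz": 0.4,"rx": 0,"ry": 0,"rz": 0},
    {"dx": 0,"dy": 0,"dz": 0.64,"rx": 0,"ry": 0,"rz": 0},
    {"dx": 0,"dy": 0,"dz": 0.64,"rx": 0,"ry": 0,"rz": 0},
    {"dx": 0,"dy": 0,"dz": 0.6,"rx": 0,"ry": 0,"rz": 0},
    {"dx": 0.08,"dy": -0.6,"dz": 0,"rx": 0,"ry": 0,"rz": 0.18},
    {"dx": 0.08,"dy": -0.6,"dz": 0,"rx": 0,"ry": 0,"rz": 0.18},
    {"dx": 0.08,"dy": -0.6,"dz": 0,"rx": 0,"ry": 0,"rz": 0.18},
    {"dx": 0.08,"dy": -0.6,"dz": 0,"rx": 0,"ry": 0,"rz": 0.18},
    {"dx": 0.08,"dy": -0.6,"dz": 0,"rx": 0,"ry": 0,"rz": 0.18},
    {"dx": 0.08,"dy": -0.6,"dz": 0,"rx": 0,"ry": 0,"rz": 0.18},
  ],
)

```text
t: 12.75
tcp_pos: [0.4835, 0.1302, 0.0585]
tool_rot: [0.96, 0.28, 0.0, 0.0]
force: [-0.1, -1.3, -1.5]
finger_gap: 0.333
gripper_force: 60.6
```

Emit:
move_arm(
  targets=[
    {"dx": 0.09,"dy": -0.6,"dz": 0,"rx": 0,"ry": 0,"rz": 0.182},
    {"dx": 0.09,"dy": -0.6,"dz": 0,"rx": 0,"ry": 0,"rz": 0.182},
    {"dx": 0.09,"dy": -0.6,"dz": 0,"rx": 0,"ry": 0,"rz": 0.182},
    {"dx": 0.09,"dy": -0.6,"dz": 0,"rx": 0,"ry": 0,"rz": 0.182},
    {"dx": 0.09,"dy": -0.6,"dz": 0,"rx": 0,"ry": 0,"rz": 0.182},
    {"dx": 0.09,"dy": -0.6,"dz": 0,"rx": 0,"ry": 0,"rz": 0.182},
    {"dx": 0.09,"dy": -0.6,"dz": 0,"rx": 0,"ry": 0,"rz": 0.182},
    {"dx": 0.09,"dy": -0.6,"dz": 0,"rx": 0,"ry": 0,"rz": 0.182},
    {"dx": 0.09,"dy": -0.6,"dz": 0,"rx": 0,"ry": 0,"rz": 0.182},
    {"dx": 0.09,"dy": -0.5,"dz": 0,"rx": 0,"ry": 0,"rz": 0.182},
  ],
)

```text
t: 14.0
tcp_pos: [0.5059, -0.0174, 0.0584]
tool_rot: [0.724, 0.689, 0.0, 0.0]
force: [0.4, 0.0, -1.4]
finger_gap: 0.329
gripper_force: 60.6
```

Run:
```python
import cv2,numpy as np
from station import cams,sensors
def crop(im,x,y,w,h,k):
    c=cv2.resize(im[y:y+h,x:x+w],None,fx=k,fy=k,interpolation=cv2.INTER_CUBIC)
    for i in range(w):
        if (x+i)%10==0: cv2.line(c,(i*k,0),(i*k,6),(255,255,0),1);cv2.putText(c,str(x+i),(i*k,16),0,.35,(255,255,255),1)
    for j in range(h):
        if (y+j)%10==0: cv2.line(c,(0,j*k),(6,j*k),(255,255,0),1);cv2.putText(c,str(y+j),(8,j*k+4),0,.35,(255,255,255),1)
    return c
t=cams.snapshot("top")[:,:,::-1];s=cams.snapshot("scene")[:,:,::-1]
cv2.imwrite("pics/t2.png",t);cv2.imwrite("pics/s2.png",s)
cv2.imwrite("pics/pre.png",np.vstack([crop(t,360,245,160,60,5),crop(s,200,120,160,60,5)]))
print(sensors.sense()["tcp_pos"],sensors.sense()["tool_rot"])
```

```text
[ 0.50653023 -0.01796888  0.05840577] [7.26080468e-01 6.87609109e-01 4.55633067e-04 8.11931952e-04]
```

View pics/pre.png

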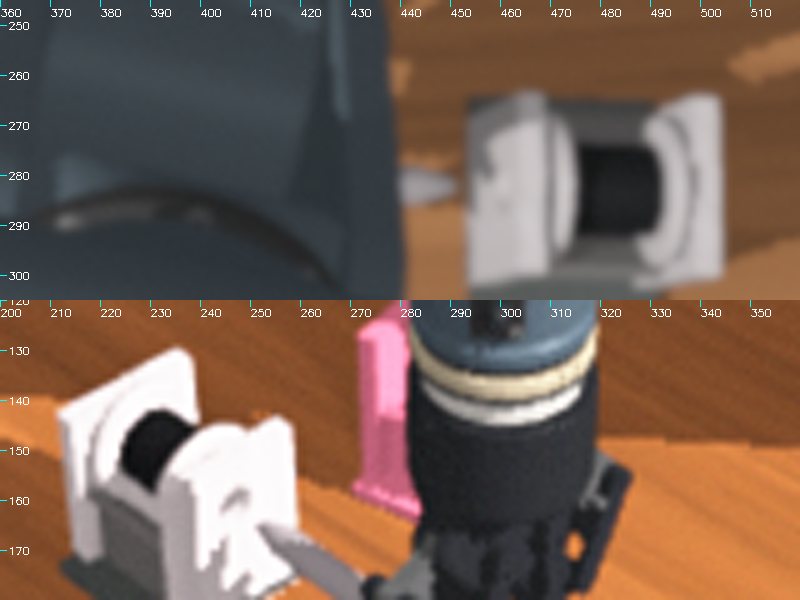

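The tip is just in front of the +y eye: top view (451.4,282.2), scene view (252.4,165.4), with the eye at about (247.4,160). Next I refine the lateral position numerically.

Run:
```python
from h import *
np.set_printoptions(precision=4,suppress=True)
T=cams.camera_model("top");S=cams.camera_model("scene")
print("tip top z65",back(T,[[451.4,282.2]],.065),"shank",back(T,[[442,282.2]],.065))
for f in("top0","t2"):
    g=cv2.imread(f"pics/{f}.png").astype(float).sum(2)/3
    for nm,c0,c1,y in(("+y",466,469,.03),("-y",501,504,-.04)):
        pr=cv2.GaussianBlur(g[:,c0:c1].mean(1).reshape(-1,1),(1,3),.8).ravel();d=np.gradient(pr)
        def pk(a,b,s):
            i=a+np.argmax(s*d[a:b]);w=np.clip(s*d[i-2:i+3],0,None);return (w*np.arange(i-2,i+3)).sum()/w.sum()
        a,b=pk(257,270,1),pk(294,306,-1);cx=(c0+c1-1)/2
        P=back(T,[[cx,a],[cx,b]],.09);print(f,nm,round(a,2),round(b,2),P[:,:2].ravel(),"width",P[0,0]-P[1,0],"mid",P[:,:2].mean(0))
p=[0.4943,-0.2318,-0.053]
for nm,uv in(("tip",[252.4,165.4]),("eye",[247.4,160.0])):
    print(nm,"scene at z65",back(S,[uv],.065))
print("pred tip top/scene", [proj(m,[[.5065-.15*.0545,-.018-.15*.9985,.065]]) for m in(T,S)])
print("spool pix?",proj(S,place(p,[[0,.04,.065],[0,.04,.075],[0,.04,.055]])))
q=R.from_quat(sensors.sense()["tool_rot"]).as_matrix();print("tool x angle",np.degrees(np.arctan2(q[1,0],q[0,0])),q[:,2])
```

```text
tip top z65 [[ 0.498  -0.1711  0.065 ]] shank [[ 0.4986 -0.1521  0.065 ]]
top0 +y 263.06 299.73 [ 0.5324 -0.1986  0.4606 -0.1939] width 0.07184025914898656 mid [ 0.4965 -0.1962]
top0 -y 263.84 300.11 [ 0.5288 -0.2688  0.4574 -0.2635] width 0.0713660095030973 mid [ 0.4931 -0.2662]
t2 +y 263.03 299.74 [ 0.5325 -0.1986  0.4606 -0.1939] width 0.07193890696348831 mid [ 0.4965 -0.1962]
t2 -y 263.81 300.13 [ 0.5288 -0.2688  0.4574 -0.2635] width 0.07143272924289257 mid [ 0.4931 -0.2662]
tip scene at z65 [[ 0.5005 -0.1706  0.065 ]]
eye scene at z65 [[ 0.4951 -0.1924  0.065 ]]
pred tip top/scene [array([[449.754, 282.079]]), array([[253.9622, 165.5017]])]
spool pix? [[247.1181 160.3775]
 [246.8716 156.9186]
 [247.3618 163.7995]]
tool x angle 86.88231524370866 [ 0.0018 -0.0006 -1.    ]
```

Emit:
move_arm(
  targets=[
    {"dx": -0.01,"dy": -0.18,"dz": 0,"rx": 0,"ry": 0,"rz": 0.01},
    {"dx": -0.01,"dy": -0.18,"dz": 0,"rx": 0,"ry": 0,"rz": 0},
    {"dx": -0.01,"dy": -0.18,"dz": 0,"rx": 0,"ry": 0,"rz": 0},
    {"dx": -0.01,"dy": -0.18,"dz": 0,"rx": 0,"ry": 0,"rz": 0},
    {"dx": -0.01,"dy": -0.18,"dz": 0,"rx": 0,"ry": 0,"rz": 0},
    {"dx": -0.01,"dy": -0.18,"dz": 0,"rx": 0,"ry": 0,"rz": 0},
    {"dx": -0.01,"dy": -0.18,"dz": 0,"rx": 0,"ry": 0,"rz": 0},
    {"dx": -0.01,"dy": -0.18,"dz": 0,"rx": 0,"ry": 0,"rz": 0},
    {"dx": -0.01,"dy": -0.18,"dz": 0,"rx": 0,"ry": 0,"rz": 0},
    {"dx": -0.01,"dy": -0.18,"dz": 0,"rx": 0,"ry": 0,"rz": 0},
  ],
)

```text
t: 15.35
tcp_pos: [0.5032, -0.0621, 0.0576]
tool_rot: [0.724, 0.69, -0.0, -0.0]
force: [-0.3, 0.6, -0.9]
finger_gap: 0.331
gripper_force: 60.6
```

Emit:
move_arm(
  targets=[
    {"dx": -0.008,"dy": -0.16,"dz": 0,"rx": 0,"ry": 0,"rz": 0},
    {"dx": -0.008,"dy": -0.16,"dz": 0,"rx": 0,"ry": 0,"rz": 0},
    {"dx": -0.008,"dy": -0.16,"dz": 0,"rx": 0,"ry": 0,"rz": 0},
    {"dx": -0.008,"dy": -0.16,"dz": 0,"rx": 0,"ry": 0,"rz": 0},
    {"dx": -0.008,"dy": -0.16,"dz": 0,"rx": 0,"ry": 0,"rz": 0},
    {"dx": -0.008,"dy": -0.16,"dz": 0,"rx": 0,"ry": 0,"rz": 0},
    {"dx": -0.008,"dy": -0.16,"dz": 0,"rx": 0,"ry": 0,"rz": 0},
    {"dx": -0.008,"dy": -0.16,"dz": 0,"rx": 0,"ry": 0,"rz": 0},
    {"dx": -0.008,"dy": -0.16,"dz": 0,"rx": 0,"ry": 0,"rz": 0},
    {"dx": -0.008,"dy": -0.16,"dz": 0,"rx": 0,"ry": 0,"rz": 0},
  ],
)

```text
t: 16.6
tcp_pos: [0.5012, -0.1021, 0.0576]
tool_rot: [0.724, 0.69, -0.0, 0.0]
force: [-1.1, 0.3, -1.3]
finger_gap: 0.332
gripper_force: 60.6
```

Emit:
move_arm(
  targets=[
    {"dx": -0.006,"dy": -0.12,"dz": 0,"rx": 0,"ry": 0,"rz": 0},
    {"dx": -0.006,"dy": -0.12,"dz": 0,"rx": 0,"ry": 0,"rz": 0},
    {"dx": -0.006,"dy": -0.12,"dz": 0,"rx": 0,"ry": 0,"rz": 0},
    {"dx": -0.006,"dy": -0.12,"dz": 0,"rx": 0,"ry": 0,"rz": 0},
    {"dx": -0.006,"dy": -0.12,"dz": 0,"rx": 0,"ry": 0,"rz": 0},
    {"dx": -0.006,"dy": -0.12,"dz": 0,"rx": 0,"ry": 0,"rz": 0},
    {"dx": -0.006,"dy": -0.12,"dz": 0,"rx": 0,"ry": 0,"rz": 0},
    {"dx": -0.006,"dy": -0.12,"dz": 0,"rx": 0,"ry": 0,"rz": 0},
    {"dx": -0.006,"dy": -0.12,"dz": 0,"rx": 0,"ry": 0,"rz": 0},
    {"dx": -0.006,"dy": -0.12,"dz": 0,"rx": 0,"ry": 0,"rz": 0},
  ],
)

```text
t: 17.85
tcp_pos: [0.4997, -0.132, 0.0575]
tool_rot: [0.724, 0.69, 0.0, -0.0]
force: [-0.7, -1.0, -1.1]
finger_gap: 0.338
gripper_force: 60.6
```

Emit:
move_arm(
  targets=[
    {"dx": -0.005,"dy": -0.09,"dz": 0,"rx": 0,"ry": 0,"rz": 0},
    {"dx": -0.005,"dy": -0.09,"dz": 0,"rx": 0,"ry": 0,"rz": 0},
    {"dx": -0.005,"dy": -0.09,"dz": 0,"rx": 0,"ry": 0,"rz": 0},
    {"dx": -0.005,"dy": -0.09,"dz": 0,"rx": 0,"ry": 0,"rz": 0},
    {"dx": -0.005,"dy": -0.09,"dz": 0,"rx": 0,"ry": 0,"rz": 0},
    {"dx": -0.005,"dy": -0.09,"dz": 0,"rx": 0,"ry": 0,"rz": 0},
    {"dx": -0.005,"dy": -0.09,"dz": 0,"rx": 0,"ry": 0,"rz": 0},
    {"dx": -0.005,"dy": -0.09,"dz": 0,"rx": 0,"ry": 0,"rz": 0},
    {"dx": -0.005,"dy": -0.09,"dz": 0,"rx": 0,"ry": 0,"rz": 0},
    {"dx": -0.005,"dy": -0.06,"dz": 0,"rx": 0,"ry": 0,"rz": 0},
  ],
)

```text
t: 19.1
tcp_pos: [0.4986, -0.1526, 0.0576]
tool_rot: [0.724, 0.69, 0.001, -0.001]
force: [3.4, 7.3, 0.7]
finger_gap: 0.335
gripper_force: 60.8
```

Emit:
move_arm(
  targets=[
    {"dx": 0,"dy": -0.02,"dz": 0,"rx": 0,"ry": 0,"rz": 0},
    {"dx": 0,"dy": -0.02,"dz": 0,"rx": 0,"ry": 0,"rz": 0},
    {"dx": 0,"dy": -0.02,"dz": 0,"rx": 0,"ry": 0,"rz": 0},
    {"dx": 0,"dy": 0,"dz": 0,"rx": 0,"ry": 0,"rz": 0},
    {"dx": 0,"dy": 0,"dz": 0,"rx": 0,"ry": 0,"rz": 0},
    {"dx": 0,"dy": 0,"dz": 0,"rx": 0,"ry": 0,"rz": 0},
    {"dx": 0,"dy": 0,"dz": 0,"rx": 0,"ry": 0,"rz": 0},
    {"dx": 0,"dy": 0,"dz": 0,"rx": 0,"ry": 0,"rz": 0},
    {"dx": 0,"dy": 0,"dz": 0,"rx": 0,"ry": 0,"rz": 0},
    {"dx": 0,"dy": 0,"dz": 0,"rx": 0,"ry": 0,"rz": 0},
  ],
)

```text
t: 20.35
tcp_pos: [0.4985, -0.1526, 0.0576]
tool_rot: [0.724, 0.69, 0.001, -0.001]
force: [3.5, 8.5, 0.6]
finger_gap: 0.334
gripper_force: 60.8
```

Run:
```python
import cv2,numpy as np
from station import cams
def crop(im,x,y,w,h,k):
    c=cv2.resize(im[y:y+h,x:x+w],None,fx=k,fy=k,interpolation=cv2.INTER_CUBIC)
    for i in range(w):
        if (x+i)%10==0: cv2.line(c,(i*k,0),(i*k,6),(255,255,0),1);cv2.putText(c,str(x+i),(i*k,16),0,.35,(255,255,255),1)
    for j in range(h):
        if (y+j)%10==0: cv2.line(c,(0,j*k),(6,j*k),(255,255,0),1);cv2.putText(c,str(y+j),(8,j*k+4),0,.35,(255,255,255),1)
    return c
t=cams.snapshot("top")[:,:,::-1];s=cams.snapshot("scene")[:,:,::-1]
cv2.imwrite("pics/home.png",np.vstack([crop(t,410,245,160,60,5),crop(s,180,120,160,60,5)]))
```

```text
(no output)
```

View pics/home.png

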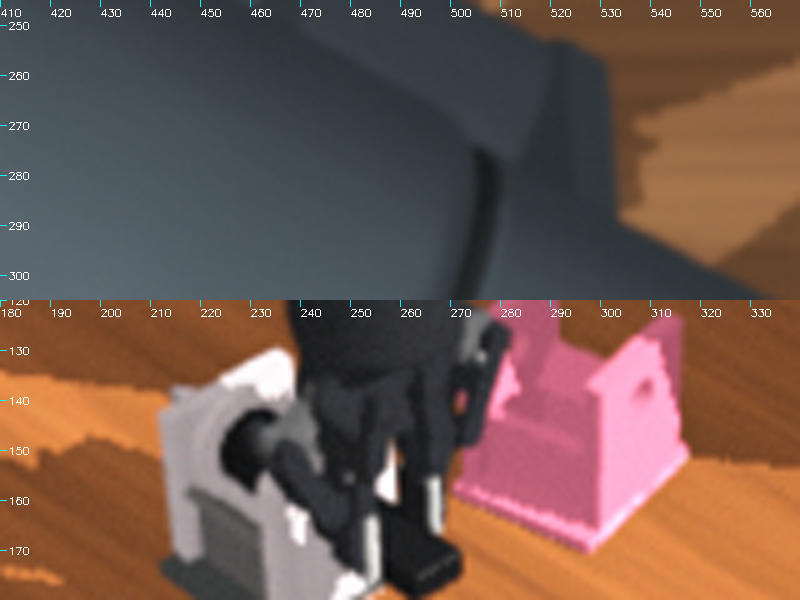

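Emit:
move_arm(
  targets=[
    {"dx": 0,"dy": -0.04,"dz": 0,"rx": 0,"ry": 0,"rz": 0},
    {"dx": 0,"dy": -0.04,"dz": 0,"rx": 0,"ry": 0,"rz": 0},
    {"dx": 0,"dy": -0.04,"dz": 0,"rx": 0,"ry": 0,"rz": 0},
    {"dx": 0,"dy": -0.04,"dz": 0,"rx": 0,"ry": 0,"rz": 0},
    {"dx": 0,"dy": -0.04,"dz": 0,"rx": 0,"ry": 0,"rz": 0},
    {"dx": 0,"dy": 0,"dz": 0,"rx": 0,"ry": 0,"rz": 0},
    {"dx": 0,"dy": 0,"dz": 0,"rx": 0,"ry": 0,"rz": 0},
    {"dx": 0,"dy": 0,"dz": 0,"rx": 0,"ry": 0,"rz": 0},
    {"dx": 0,"dy": 0,"dz": 0,"rx": 0,"ry": 0,"rz": 0},
    {"dx": 0,"dy": 0,"dz": 0,"rx": 0,"ry": 0,"rz": 0},
  ],
)

```text
t: 21.7
tcp_pos: [0.4985, -0.1528, 0.0577]
tool_rot: [0.725, 0.689, 0.003, -0.004]
force: [8.3, 25.4, 4.4]
finger_gap: 0.331
gripper_force: 61.2
```

Run:
```python
from station import sensors
s=sensors.sense();print(s["tcp_pos"],s["force"],s["ft_torque"])
```

```text
[ 0.49850179 -0.15279971  0.05765964] [ 8.31636434 25.36176399  4.36903828] [ 3.9774377  -1.65450308 -0.00535631]
```

Emit:
move_arm(
  targets=[
    {"dx": 0,"dy": 0.1,"dz": 0,"rx": 0,"ry": 0,"rz": 0},
    {"dx": 0,"dy": 0.1,"dz": 0,"rx": 0,"ry": 0,"rz": 0},
    {"dx": 0,"dy": 0.06,"dz": 0,"rx": 0,"ry": 0,"rz": 0},
    {"dx": 0,"dy": 0,"dz": 0,"rx": 0,"ry": 0,"rz": 0},
    {"dx": 0,"dy": 0,"dz": 0,"rx": 0,"ry": 0,"rz": 0},
    {"dx": 0,"dy": 0,"dz": 0,"rx": 0,"ry": 0,"rz": 0},
    {"dx": 0,"dy": 0,"dz": 0,"rx": 0,"ry": 0,"rz": 0},
    {"dx": 0,"dy": 0,"dz": 0,"rx": 0,"ry": 0,"rz": 0},
    {"dx": 0,"dy": 0,"dz": 0,"rx": 0,"ry": 0,"rz": 0},
    {"dx": 0,"dy": 0,"dz": 0,"rx": 0,"ry": 0,"rz": 0},
  ],
)

```text
t: 22.95
tcp_pos: [0.4985, -0.1526, 0.0576]
tool_rot: [0.724, 0.69, 0.001, -0.001]
force: [3.9, 7.0, -0.6]
finger_gap: 0.334
gripper_force: 60.7
```

Unloaded to a light push. Now I release and rise.

Emit:
move_arm(
  targets=[
    {"dx": 0,"dy": 0,"dz": 0,"rx": 0,"ry": 0,"rz": 0},
    {"dx": 0,"dy": 0,"dz": 0,"rx": 0,"ry": 0,"rz": 0},
    {"dx": 0,"dy": 0,"dz": 0,"rx": 0,"ry": 0,"rz": 0},
    {"dx": 0,"dy": 0,"dz": 0,"rx": 0,"ry": 0,"rz": 0},
    {"dx": 0,"dy": 0,"dz": 0.3,"rx": 0,"ry": 0,"rz": 0},
    {"dx": 0,"dy": 0,"dz": 0.8,"rx": 0,"ry": 0,"rz": 0},
    {"dx": 0,"dy": 0,"dz": 1,"rx": 0,"ry": 0,"rz": 0},
    {"dx": 0,"dy": 0,"dz": 1,"rx": 0,"ry": 0,"rz": 0},
    {"dx": 0,"dy": 0,"dz": 1,"rx": 0,"ry": 0,"rz": 0},
    {"dx": 0,"dy": 0,"dz": 1,"rx": 0,"ry": 0,"rz": 0},
  ],
  claw=65,
)

```text
t: 24.2
tcp_pos: [0.4983, -0.1535, 0.1864]
tool_rot: [0.724, 0.69, 0.0, 0.0]
force: [-0.7, 0.2, -0.2]
finger_gap: 0.648
gripper_force: 0.0
```

Emit:
move_arm(
  targets=[
    {"dx": 0,"dy": 1,"dz": 0.5,"rx": 0,"ry": 0,"rz": 0},
    {"dx": 0,"dy": 1,"dz": 0.5,"rx": 0,"ry": 0,"rz": 0},
    {"dx": 0,"dy": 1,"dz": 0.5,"rx": 0,"ry": 0,"rz": 0},
    {"dx": 0,"dy": 1,"dz": 0.5,"rx": 0,"ry": 0,"rz": 0},
    {"dx": 0,"dy": 1,"dz": 0.5,"rx": 0,"ry": 0,"rz": 0},
    {"dx": 0,"dy": 1,"dz": 0,"rx": 0,"ry": 0,"rz": 0},
    {"dx": 0,"dy": 1,"dz": 0,"rx": 0,"ry": 0,"rz": 0},
    {"dx": 0,"dy": 1,"dz": 0,"rx": 0,"ry": 0,"rz": 0},
    {"dx": 0,"dy": 1,"dz": 0,"rx": 0,"ry": 0,"rz": 0},
    {"dx": 0,"dy": 1,"dz": 0,"rx": 0,"ry": 0,"rz": 0},
  ],
)

```text
t: 25.45
tcp_pos: [0.4981, 0.0972, 0.248]
tool_rot: [0.724, 0.69, 0.0, 0.0]
force: [0.6, -0.2, -0.4]
finger_gap: 0.651
gripper_force: 0.0
```

Run:
```python
import cv2,numpy as np
from station import cams
def crop(im,x,y,w,h,k):
    c=cv2.resize(im[y:y+h,x:x+w],None,fx=k,fy=k,interpolation=cv2.INTER_CUBIC)
    for i in range(w):
        if (x+i)%10==0: cv2.line(c,(i*k,0),(i*k,6),(255,255,0),1);cv2.putText(c,str(x+i),(i*k,16),0,.35,(255,255,255),1)
    for j in range(h):
        if (y+j)%10==0: cv2.line(c,(0,j*k),(6,j*k),(255,255,0),1);cv2.putText(c,str(y+j),(8,j*k+4),0,.35,(255,255,255),1)
    return c
t=cams.snapshot("top")[:,:,::-1];s=cams.snapshot("scene")[:,:,::-1]
cv2.imwrite("pics/done.png",np.vstack([crop(t,400,250,133,50,6),crop(s,190,130,133,50,6)]))
```

```text
(no output)
```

View pics/done.png

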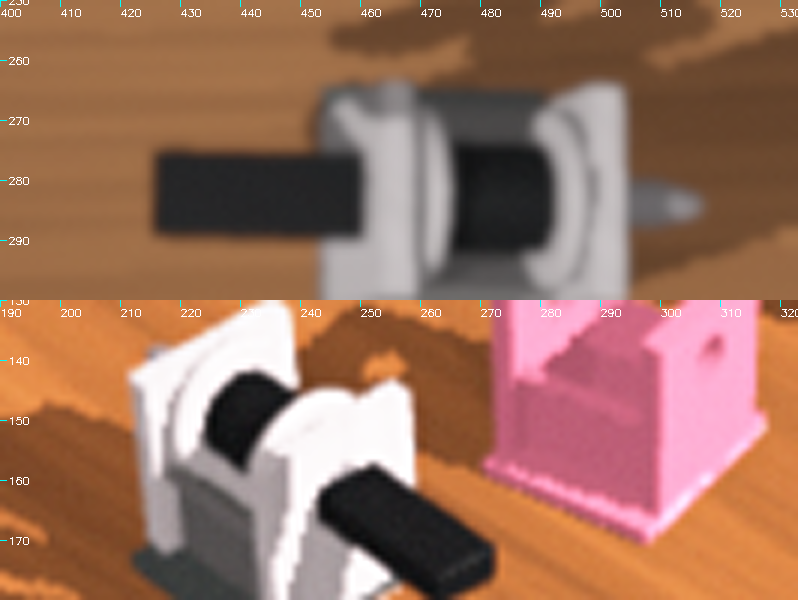

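The spindle is through both eyes and the spool. In the top view the tip is at (517.5,284.2), and the handle's top edge runs from 425.7 to 460.3. I'll check the numbers.

Run:
```python
from h import *
np.set_printoptions(precision=4,suppress=True)
T=cams.camera_model("top");p=np.array([.4943,-.2318,-.0485])
def st(uv,z):
    P=back(T,uv,z)[:,:2]-p[:2];c,s=np.cos(p[2]),np.sin(p[2]);return P@np.array([[c,-s],[s,c]])
print("tip",st([[517.5,284.2]],.063))
print("handle end/front",st([[425.7,282.2],[460.3,283]],.071))
print("plate tops inner+y, outer-y",st([[469.3,282],[504.4,282.3]],.09))
```

```text
tip [[-0.001  -0.0751]]
handle end/front [[-0.0007  0.1137]
 [-0.0012  0.0443]]
plate tops inner+y, outer-y [[-0.0008  0.0311]
 [-0.0003 -0.0391]]
```

```bash
python3 -c "
from station import order
print(order.sign_off())"
```

```text
the job is handed in; nothing more can be done
None
```

I drew the spindle out, laid it down, regrasped it by its handle and pushed it through both eyes and the spool to a firm stop at the shoulder. I let go and handed the job in at about 26 s; the hand-in gave no verdict, and I did not re-check the reel, float or torch on camera afterwards.

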